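# Flip the stock tags on a repair bench

## Robot

A 6-joint arm with a two-finger parallel gripper is mounted at the origin on the work surface. World frame = base frame: x ahead of the robot, y to its left, z up, the work surface at z = 0. Lengths are in m, angles in rad, forces in N, time in s.
With the tool pointing down it reaches from about 0.4 to 0.825 m from the base axis. Payload 7 kg.
Tool frame: the origin (TCP) lies between the finger pads; the fingertips stand 8 mm ahead of it and the grasp point (between the pads) lies 11 mm behind it (arm.finger_overhang is the distance from the TCP to the fingertips, in m); z points along the fingers, y is the line along which they close (so a half turn about z gives the same grasp; the last joint's range is limited). The gripper opens to 88 mm and grips with 3 to 60 N. Pads are 19 mm wide; open, the fingers measure 130 mm over their backs; the gripper's body (78 mm by 193 mm) begins 47 mm behind the grasp point.
Start: joints at [1.52, 0.359, 0.012, 0, -1.224, -0.288], TCP at [0.224, 0.637, 0.211] pointing down, gripper open.
Joint ranges: [-3.07, 3.07], [-1.43, 2.12], [-1.02, 1.25], [-3.03, 1.67], [-3.05, -0], [-3.03, 3.03]. Speed limits (rad/s): [2.39, 2.39, 3.01, 3.14, 3.14, 3.14].

## Interface

Orientations are given as [roll, pitch, yaw] about the fixed x, y, z axes, in that order (R = Rz(yaw) Ry(pitch) Rx(roll)).
In Python, from station import arm gives the robot as it stands.
- The arm moves only by the tool move_arm, never from a script. Its argument "rows" is text: rows parted by semicolons, each of 7 numbers parted by spaces: the turn, a rotation vector about the tool's x, y, z in degrees, then the shift along the tool's x, y, z in m, then the finger opening in m, from 0 to 0.0876. A call has 1 to 8 rows; each row shifts and turns the commanded pose from where the row before left it, along the tool's axes as they then stand; what a row does not reach is not made up. A row lasts 1/8 s, in which the tool goes at most 62.5 mm and 10.7 degrees, less where a joint would pass 70% of its speed; a pose out of reach is approached as far as the arm can. A call is refused whole if a number of a shift passes 0.0625 or a number of a turn 10.7, either way. A call with a gripper value outside its range is refused whole. The fingers move at their own pace and stop on an object; "squeeze" is the grip in N (left out, the last holds). Time passes only in rows, so rows that do not move let the fingers close. It gives the time, the measured TCP pose, the force, the opening and the grip force at its end, in the units of the state.
- arm.get_state(): the state, without advancing time (a new reading comes with each control period).
- arm.grab_frame(name): name is "scene" or "top"; returns (picture, depth): 420x560x3 uint8, blue, green, red; 420x560 float32, m along the optical axis (not along the pixel's ray), 0 where there is no reading.
- arm.camera_model(name): a dict with "mtx" (3x3 intrinsics, pixels), "camera_from_world" (4x4, takes a point from world to camera coordinates). Camera axes: x right, y down, z forward; pixel columns grow to the right and rows downward; lengths in m; the calibration is good to about 2 mm. A picture is of the moment at which its call begins. camera_model takes no time and is no camera call.
- arm.job_done(): hands the job in; it is judged then, once.
The state is a dict: "t": time; "q": joint angles; "qd": joint speeds; "joint_efforts": joint torques, N m; "eef_pos": TCP position; "ee_rot": TCP orientation; "force": force on the tool from outside, world axes, zero at the start; "moment": the same for the moment, N m; "width": finger opening in m; "gripper_force": force on a finger pad.
Only numpy, scipy, OpenCV 4.12 (cv2) and the standard library are available. Lean on these libraries where they do the work, as an engineer would, in place of code of your own. Each camera call takes 0.05 s, during which the arm holds its last target. There are 200 camera calls.

## Task

On the stock board, flip the hinged tags so that only the tags of the bins that are full to the brim lie with their green face up and the tags of the other bins lie with their yellow face up; each tag belongs to the bin straight behind it. Push each wrong tag gently over its hinge with a fingertip until it lies fully over on its other side. Grasp nothing, and leave the bins and the other things on the bench where they are.

Things in the scene. Friction and masses are not known exactly. Their poses are not given: they have to be found in the camera images.
- board: White fixed stock board flat on the bench, 300 x 550 x 10 mm; origin on its underside, x away from the robot, y to the left. Four hinged tags stand in a row along y at about x = -60 mm, four bins behind them at about x = +60 mm, one straight behind each tag, bays 132 mm apart; loose tools on its front ledge (x below -100 mm). Place and yaw vary.
- tag0_hinge (a point): Middle of this tag's hinge line, 70 mm above the bench. x along the hinge, roughly away from the robot; y left; z up. The fixed 56 x 56 mm foot stays below the hinge but for two ears at the hinge's ends, 4 mm above it. The tag belongs to the bin straight behind it (about 120 mm along the board's +x); which tag stands where varies.
- tag0_edge (a point): Middle of the leaf's free edge, 58 mm from the hinge. The leaf is a stiff 30 g plate, 50 mm wide along the hinge, 4 mm thick, one face green, the other yellow. At rest it leans 45 degrees left or right, this edge 41 mm to that side of the hinge and 41 mm above it; space below the edge is open for a finger.
- tag0_leaf (a joint): Lean of this tag, rad: 0 upright; +0.785 fully over to the right (-y), green face up; -0.785 fully over to the left (+y), yellow face up. Light hinge: pushed sideways below its free edge the leaf swings up, and from about 20 degrees past upright it falls to the other stop by itself; nearer upright it may stay standing.
- tag1_hinge (a point): Same as tag0_hinge, for this tag.
- tag1_edge (a point): Same as tag0_edge, for this tag.
- tag1_leaf (a joint): Lean of this tag, as for tag0_leaf: + green up (leans right), - yellow up (leans left).
- tag2_hinge (a point): Same as tag0_hinge, for this tag.
- tag2_edge (a point): Same as tag0_edge, for this tag.
- tag2_leaf (a joint): Lean of this tag, as for tag0_leaf: + green up (leans right), - yellow up (leans left).
- tag3_hinge (a point): Same as tag0_hinge, for this tag.
- tag3_edge (a point): Same as tag0_edge, for this tag.
- tag3_leaf (a joint): Lean of this tag, as for tag0_leaf: + green up (leans right), - yellow up (leans left).
- bin_sinks_full: Loose blue open bin, 100 x 96 x 55 mm, origin centre of underside; to be left where it stands. FULL: heaped to the brim with finned aluminium heat sinks.
- bin_plugs_full: Loose blue open bin, 100 x 96 x 55 mm, origin centre of underside; to be left where it stands. FULL: heaped to the brim with white and brass-coloured plugs.
- bin_low: Loose blue open bin, 100 x 96 x 55 mm, origin centre of underside; to be left where it stands. NOT full: one heat sink on its floor.
- bin_empty: Loose blue open bin, 100 x 96 x 55 mm, origin centre of underside; to be left where it stands. NOT full: empty.
- driver: Loose yellow-handled screwdriver, 160 mm, lying on the board's front ledge; bystander.
- flux: Loose closed flux jar, 32 mm across, 55 mm tall, on the board's front ledge; bystander.
- loose_sink: Loose finned aluminium heat sink, 36 x 36 x 16 mm, on the board's front ledge; bystander.
- parts_case: Loose black and yellow case, 85 x 130 x 45 mm, on the bench left of the board; bystander.
Things that resemble listed ones, but are neither listed nor needed, are in the scene too. Leave any turquoise look-alike of the bin_sinks_full alone.

How it is judged:
By the outcome, as a careful person would: the job done as asked, in the order asked, and still so for the second after the job is handed in, with the robot touching nothing.
It also fails if it takes over 64 s, if anything falls off the work surface, if the arm or the gripper's body presses on something with over 40 N, if the wrist force passes 120 N, or if a joint passes its speed limit or range.

## Working session

There is one attempt and no reset: what is moved stays moved. The work goes in short steps, Python scripts to look and compute and a tool call to move; the robot and the scene stay as the last step left them, time stands still between calls to the robot, and variables do not carry over. Pictures are saved under pics/ and viewed, at most 10 in all, crops included, and the job is handed in when it is done.

Besides the shell and the picture viewer there is one more tool, called after "Call:" in YAML: its name, and indented under it one key for each argument. move_arm: Moves the arm, as the interface text tells. Its arguments: {"type":"object","properties":{"rows":{"type":"string"},"squeeze":{"type":"number"}},"required":["rows"]}

```bash
mkdir -p pics; cat > h.py <<'E'
import numpy as np,cv2
from station import arm
def grab(n):
    p,d=arm.grab_frame(n); m=arm.camera_model(n); return p,d,np.array(m["mtx"]),np.array(m["camera_from_world"])
def world(d,K,T):
    v,u=np.indices(d.shape); c=np.stack([(u-K[0,2])/K[0,0]*d,(v-K[1,2])/K[1,1]*d,d,np.ones_like(d)],-1)
    return (c@np.linalg.inv(T).T)[...,:3]
E
python3 - <<'E'
from h import *
for n in("top","scene"):
    p,d,K,T=grab(n); cv2.imwrite(f"pics/{n}0.png",p); np.savez(f"{n}0.npz",p=p,d=d,K=K,T=T)
    print(n,K,np.linalg.inv(T))
print(arm.get_state())
E
```

```text
top [[413.88451207   0.         279.14537792]
 [  0.         413.88451207 217.6213888 ]
 [  0.           0.           1.        ]] [[ 0.00197736 -0.98125704  0.19269331  0.39111839]
 [-0.99979298 -0.00584211 -0.01949035  0.1445787 ]
 [ 0.02025078 -0.19261488 -0.98106545  1.11966072]
 [ 0.          0.          0.          1.        ]]
scene [[464.30032255   0.         279.7538557 ]
 [  0.         464.30032255 202.56749228]
 [  0.           0.           1.        ]] [[ 0.27553622  0.83800225 -0.47099046  1.16697745]
 [ 0.96119515 -0.24708146  0.12269729 -0.02959438]
 [-0.01355241 -0.4865213  -0.8735636   1.1647553 ]
 [ 0.          0.          0.          1.        ]]
{'t': 0.1, 'q': array([ 1.52006567e+00,  3.59326397e-01,  1.11481418e-02, -3.14354578e-04,
       -1.22411907e+00, -2.88103338e-01]), 'qd': array([ 0.00100529, -0.00310291,  0.00173786, -0.00061073,  0.00032198,
       -0.00202261]), 'joint_efforts': array([-3.12265642e-03, -5.84164524e+01,  2.93751258e+01,  7.01561540e+00,
        1.01172575e-02, -5.90204877e-05]), 'eef_pos': array([0.2242314 , 0.63616728, 0.21000714]), 'ee_rot': array([ 3.14006954e+00, -1.43177286e-04, -3.38940915e-01]), 'force': array([-0.34540973,  0.38905328, -0.37164256]), 'moment': array([-0.04534425, -0.0540262 , -0.04788075]), 'gripper_force': 0.0, 'width': 0.08739201034637772}
```

View pics/top0.png

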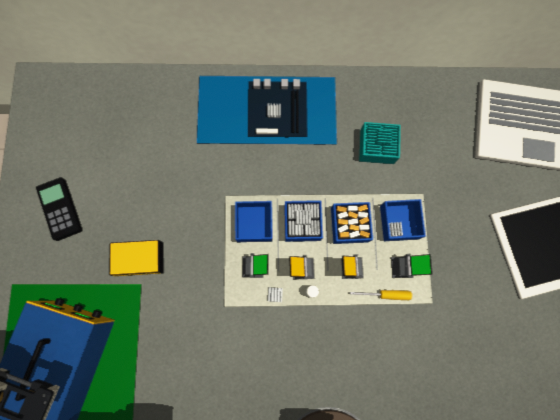

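View pics/scene0.png

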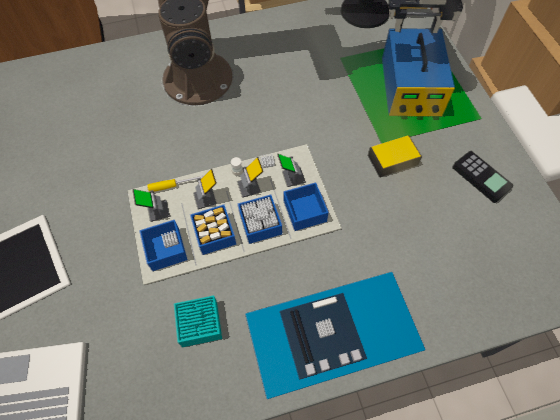

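The top view shows four bins, left to right: empty (254,221), sinks full (303,220), plugs full (352,222) and low (402,220). Their tags are green (256,265), yellow (300,267), yellow (351,267) and green (415,265), so all four are wrong. The scene view agrees. Next I'll measure the leaves.

```bash
python3 - <<'E'
from h import *
z=np.load("top0.npz"); p,d,K,T=[z[k] for k in"pdKT"]; W=world(d,K,T)
hsv=cv2.cvtColor(p,cv2.COLOR_BGR2HSV)
# board: light, height~10mm
b=((hsv[...,1]<60)&(hsv[...,2]>140)&(abs(W[...,2]-.01)<.006)).astype(np.uint8); b[:, :200]=0;b[:,440:]=0;b[:180]=0;b[320:]=0
P=W[b>0]; r=cv2.minAreaRect((P[:,:2]*1000).astype(np.float32)); print("board",r, P[:,2].mean())
for name,lo,hi in(("g",(45,120,60),(75,255,255)),("y",(15,150,120),(35,255,255))):
    m=cv2.inRange(hsv,lo,hi); m[:245]=0;m[283:]=0;m[:,:220]=0;m[:,435:]=0
    n,l,s,c=cv2.connectedComponentsWithStats(m)
    for i in range(1,n):
        if s[i,4]<60: continue
        k=cv2.erode((l==i).astype(np.uint8),np.ones((3,3)))>0
        Q=W[k]; Q=Q[Q[:,2]>.05]; print(name,s[i],Q.mean(0).round(3),Q.min(0).round(3),Q.max(0).round(3))
# bins blue
m=cv2.inRange(hsv,(105,120,40),(125,255,255)); m[:195]=0;m[245:]=0;m[:,:225]=0;m[:,430:]=0
n,l,s,c=cv2.connectedComponentsWithStats(m)
for i in range(1,n):
    if s[i,4]>60:
        Q=W[(l==i)]; Q=Q[Q[:,2]>.05]; print("bin",((Q.min(0)+Q.max(0))/2).round(3),np.ptp(Q,0).round(3))
Q=W[283:303,262:420].reshape(-1,3);print("ledge max z",Q[:,2].max(), "tall pts x max",Q[Q[:,2]>.04].max(0),Q[Q[:,2]>.04].min(0))
E
```

```text
board ((526.8486938476562, -6.75921630859375), (304.1186828613281, 552.9710693359375), 1.0052781105041504) 0.010465722558969718
g [253 255  15  20 277] [0.474 0.172 0.099] [0.391 0.145 0.073] [0.496 0.187 1.12 ]
g [411 255  20  20 366] [ 0.475 -0.226  0.099] [ 0.391 -0.243  0.077] [0.496 0.145 1.12 ]
y [290 257  15  19 254] [0.47  0.08  0.102] [0.391 0.064 0.08 ] [0.492 0.145 1.12 ]
y [344 256  12  20 221] [ 0.471 -0.049  0.104] [ 0.391 -0.065  0.08 ] [0.492 0.145 1.12 ]
bin [0.517 0.192 0.585] [0.252 0.094 1.069]
bin [0.518 0.079 0.585] [0.253 0.132 1.069]
bin [ 0.52  -0.055  0.585] [0.258 0.398 1.07 ]
bin [0.515 0.014 0.585] [0.248 0.262 1.069]
ledge max z 1.119660721828607 tall pts x max [0.42571957 0.1445787  1.11966072] [0.39111839 0.02543135 0.04012903]
```

```bash
cat > plan.py <<'E'
from h import *
from scipy.spatial.transform import Rotation as R
def rows(target,yaw,step=.06,s=None):
    s=s or arm.get_state(); p=np.array(s["eef_pos"]); r=R.from_euler("xyz",s["ee_rot"]); g=R.from_euler("xyz",[np.pi,0,yaw])
    w=(r.inv()*g).as_rotvec(degrees=True); t=np.array(target)-p
    n=int(max(np.ceil(np.linalg.norm(t)/step),np.ceil(np.abs(w).max()/10)))
    for i in range(n):
        print(n,w.round(1)/n, (r.inv().apply(t/n)).round(4)); r=r*R.from_rotvec(w/n,degrees=True)
E
python3 - <<'E'
from plan import *
z=np.load("top0.npz"); p,d,K,T=[z[k] for k in"pdKT"]; W=world(d,K,T)
hsv=cv2.cvtColor(p,cv2.COLOR_BGR2HSV)
m=cv2.inRange(hsv,(100,120,40),(125,255,255))>0; m[:290]=0;m[:,130:]=0;m&=d>0
Q=W[m];print("box",Q.min(0),Q.max(0),np.median(Q,0))
for q in([.224,.637,.21],):
    c=T@np.r_[q,1]; u=K@c[:3];print(u[:2]/u[2])
for nm,lo,hi in(("g",(45,120,60),(75,255,255)),("y",(15,150,120),(35,255,255))):
    m=cv2.inRange(hsv,lo,hi); m[:245]=0;m[283:]=0;m[:,:220]=0;m[:,435:]=0;m[d==0]=0
    n,l,s,c=cv2.connectedComponentsWithStats(m)
    for i in range(1,n):
        if s[i,4]>60: Q=W[l==i]; print(nm,np.median(Q,0).round(3),np.percentile(Q,3,0).round(3),np.percentile(Q,97,0).round(3))
rows([.471,.126,.21],-1.553)
E
```

```text
box [0.1009328  0.54879762 0.00107741] [0.37843716 0.81062155 0.3351234 ] [0.26485814 0.62171732 0.13163353]
[ 30.47935368 381.26245871]
g [0.475 0.171 0.095] [0.453 0.154 0.075] [0.496 0.189 0.112]
g [ 0.475 -0.228  0.095] [ 0.454 -0.243  0.078] [ 0.498 -0.211  0.112]
y [0.47  0.08  0.096] [0.449 0.064 0.079] [0.492 0.096 0.112]
y [ 0.472 -0.05   0.097] [ 0.449 -0.067  0.08 ] [ 0.494 -0.034  0.112]
10 [ 0.01 -0.01  6.96] [0.0402 0.0399 0.0001]
10 [ 0.01 -0.01  6.96] [0.0448 0.0347 0.0001]
10 [ 0.01 -0.01  6.96] [0.0487 0.0291 0.    ]
10 [ 0.01 -0.01  6.96] [0.0518 0.023  0.    ]
10 [ 0.01 -0.01  6.96] [0.0542 0.0165 0.    ]
10 [ 0.01 -0.01  6.96] [0.0558 0.0098 0.    ]
10 [ 0.01 -0.01  6.96] [0.0566 0.003  0.    ]
10 [ 0.01 -0.01  6.96] [ 0.0565 -0.0039  0.    ]
10 [ 0.01 -0.01  6.96] [ 0.0557 -0.0107  0.    ]
10 [ 0.01 -0.01  6.96] [ 0.0539 -0.0174  0.    ]
```

Call:
move_arm:
  rows: "0 0 0 0 0 -0.03 0.0876; 0 0 0 0 0 -0.03 0.0876; 0 0 6.96 0.04 0.04 0 0; 0 0 6.96 0.045 0.035 0 0; 0 0 6.96 0.049 0.029 0 0; 0 0 6.96 0.052 0.023 0 0; 0 0 6.96 0.054 0.0165 0 0; 0 0 6.96 0.056 0.01 0 0"
  squeeze: 10

```text
t: 1.1
eef_pos: [0.3728, 0.3279, 0.2708]
ee_rot: [3.141, 0.0, -1.071]
force: [0.6, -0.4, 0.9]
width: 0.0328
gripper_force: 0.0
```

```bash
python3 -c "
from plan import *
rows([.472,.126,.21],-1.553)"
```

```text
4 [0.  0.  6.9] [0.0562 0.0024 0.0152]
4 [0.  0.  6.9] [ 0.0561 -0.0044  0.0152]
4 [0.  0.  6.9] [ 0.0551 -0.0111  0.0152]
4 [0.  0.  6.9] [ 0.0534 -0.0176  0.0152]
```

Call:
move_arm:
  rows: "0 0 6.9 0.056 0.0025 0.015 0; 0 0 6.9 0.056 -0.0045 0.015 0; 0 0 6.9 0.055 -0.011 0.015 0; 0 0 6.9 0.053 -0.0175 0.015 0; 0 0 0 0 0 0 0; 0 0 0 0 0 0 0"

```text
t: 1.85
eef_pos: [0.4722, 0.1287, 0.2108]
ee_rot: [3.141, -0.0, -1.55]
force: [-0.3, -0.2, 0.4]
width: 0.0005
gripper_force: 0.0
```

```bash
python3 -c "
from plan import *
rows([.472,.126,.10],-1.553)"
```

```text
2 [ 0.  -0.   0.1] [0.0014 0.0001 0.0554]
2 [ 0.  -0.   0.1] [0.0014 0.0001 0.0554]
```

Call:
move_arm:
  rows: "0 0 0 0.003 0 0.03 0; 0 0 0 0 0 0.03 0; 0 0 0 0 0 0.025 0; 0 0 0 0 0 0.015 0; 0 0 0 0 0 0.011 0; 0 0 0 0 0 0 0"

```text
t: 2.6
eef_pos: [0.472, 0.1263, 0.0996]
ee_rot: [3.141, -0.0, -1.549]
force: [-0.1, -0.0, 1.0]
width: 0.0006
gripper_force: 0.0
```

Call:
move_arm:
  rows: "0 0 0 -0.01 0 0 0; 0 0 0 -0.01 0 0 0; 0 0 0 -0.01 0 0 0; 0 0 0 -0.01 0 0 0; 0 0 0 -0.01 0 0 0; 0 0 0 -0.01 0 0 0; 0 0 0 -0.008 0 0 0; 0 0 0 -0.006 0 0 0"

```text
t: 3.6
eef_pos: [0.4706, 0.2005, 0.0998]
ee_rot: [3.141, -0.0, -1.549]
force: [-0.6, -1.3, 0.5]
width: 0.0002
gripper_force: 0.0
```

```bash
python3 - <<'E'
from h import *
for n in("scene",):
    p,d,K,T=grab(n); cv2.imwrite("pics/a.png",cv2.resize(p[90:290,100:370],None,fx=2.9,fy=2.9))
E
```

```text
(no output)
```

View pics/a.png

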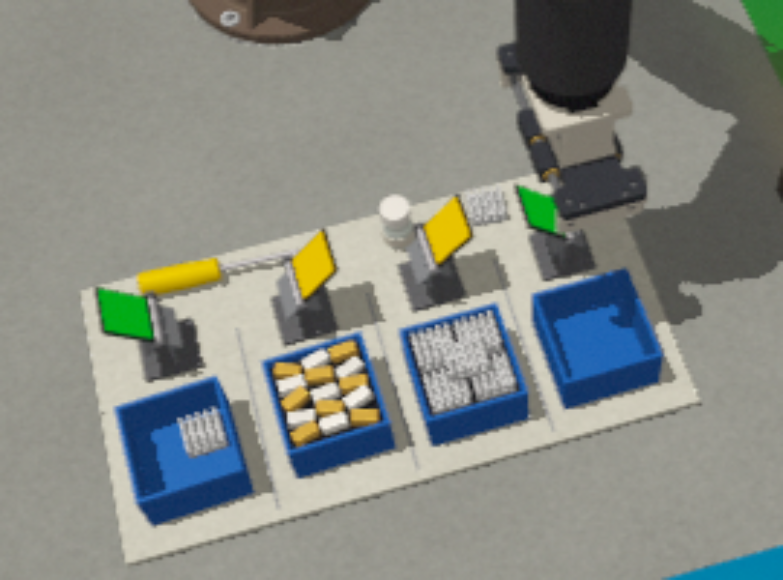

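```bash
python3 - <<'E'
from h import *
p,d,K,T=grab("scene"); W=world(d,K,T)
def pr(q):
    c=T@np.r_[q,1]; u=K@c[:3]; return ((u[:2]/u[2]-[100,90])*2.9).round()
for q in([.47,.2,.092],[.47,.2,.158],[.473,.192,.07],[.473,.151,.111],[.473,.192,.128],[.473,.21,.125]): print(q,pr(q))
hsv=cv2.cvtColor(p,cv2.COLOR_BGR2HSV)
m=cv2.inRange(hsv,(45,120,40),(75,255,255)); m[:140]=0;m[190:]=0;m[:,:270]=0;m[:,300:]=0;m[d==0]=0
Q=W[m>0];print(len(Q),np.percentile(Q,[3,50,97],axis=0).round(3))
p,d,K,T=grab("top"); cv2.imwrite("pics/b.png",cv2.resize(p[180:320,210:440],None,fx=3.3,fy=3.3))
E
```

```text
[0.47, 0.2, 0.092] [566. 203.]
[0.47, 0.2, 0.158] [567. 162.]
[0.473, 0.192, 0.07] [559. 220.]
[0.473, 0.151, 0.111] [518. 206.]
[0.473, 0.192, 0.128] [560. 185.]
[0.473, 0.21, 0.125] [578. 183.]
143 [[0.451 0.156 0.08 ]
 [0.474 0.171 0.098]
 [0.497 0.189 0.115]]
```

View pics/b.png

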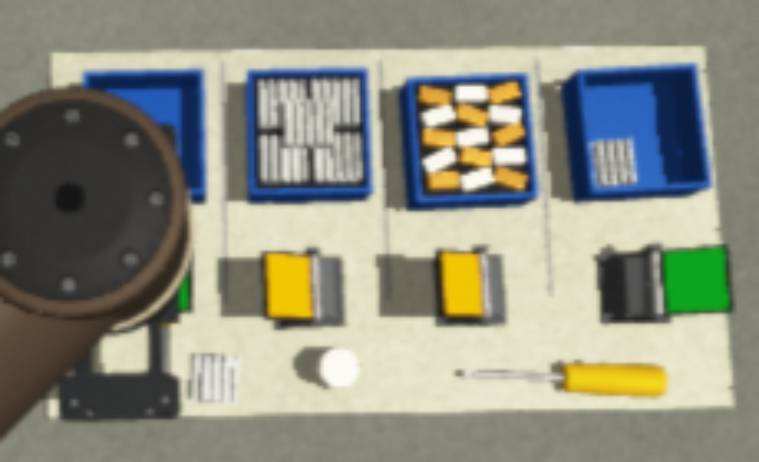

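Tag A (green, near crop pixel (537,210)) still measures as leaning right. I'll raise the tool and check how the fingers sit.

Call:
move_arm:
  rows: "0 0 0 0 0 -0.02 0; 0 0 0 0 0 -0.03 0; 0 0 0 0 0 -0.04 0; 0 0 0 0 0 -0.05 0; 0 0 0 0 0 -0.05 0; 0 0 0 0 0 0 0"

```text
t: 4.5
eef_pos: [0.4723, 0.2007, 0.2942]
ee_rot: [-3.135, 0.004, -1.549]
force: [-0.4, 0.3, -1.2]
width: 0.0006
gripper_force: 0.0
```

```bash
python3 - <<'E'
from h import *
p,d,K,T=grab("scene"); W=world(d,K,T)
cv2.imwrite("pics/c.png",cv2.resize(p[60:240,200:380],None,fx=3.3,fy=3.3,interpolation=cv2.INTER_CUBIC))
hsv=cv2.cvtColor(p,cv2.COLOR_BGR2HSV)
for lo,hi in(((45,120,40),(75,255,255)),((15,150,100),(35,255,255))):
    m=cv2.inRange(hsv,lo,hi); m[:140]=0;m[200:]=0;m[:,:270]=0;m[:,330:]=0;m[d==0]=0
    Q=W[m>0];print(len(Q)); 
    if len(Q):print(np.percentile(Q,[3,50,97],axis=0).round(3))
def pr(q):
    c=T@np.r_[q,1]; u=K@c[:3]; return ((u[:2]/u[2]-[200,60])*3.3).round()
s=arm.get_state();print(s["eef_pos"],pr(s["eef_pos"]))
E
```

```text
157
[[0.45  0.156 0.077]
 [0.474 0.173 0.096]
 [0.496 0.189 0.113]]
0
[0.47116905 0.20022047 0.29164544] [319. 176.]
```

View pics/c.png

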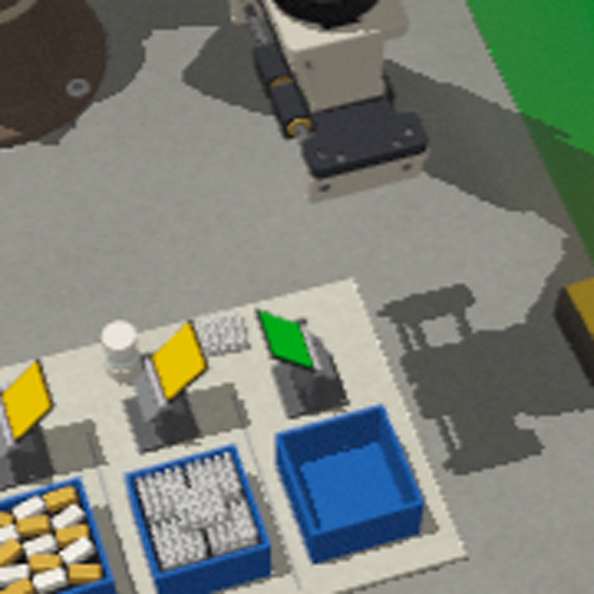

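Call:
move_arm:
  rows: "0 0 -10 0 0 0 0; 0 0 -10 0 0 0 0; 0 0 -10 0 0 0 0; 0 0 -10 0 0 0 0; 0 0 -10 0 0 0 0; 0 0 -10 0 0 0 0; 0 0 -10 0 0 0 0; 0 0 0 0 0 0 0"

```text
t: 5.55
eef_pos: [0.4701, 0.1995, 0.2887]
ee_rot: [3.14, 0.001, -0.329]
force: [0.4, 0.7, 0.0]
width: 0.0005
gripper_force: 0.0
```

```bash
python3 - <<'E'
from h import *
p,d,K,T=grab("scene")
def pr(q):
    c=T@np.r_[q,1]; u=K@c[:3]; return ((u[:2]/u[2]-[220,40])*5).round()
s=arm.get_state();e=np.array(s["eef_pos"]);print(e,s["ee_rot"],pr(e),pr(e-[0,0,.008]),pr(e+[0,0,.058]))
cv2.imwrite("pics/d.png",cv2.resize(p[40:160,220:360],None,fx=5,fy=5,interpolation=cv2.INTER_CUBIC))
E
```

```text
[0.47021879 0.19960891 0.28888204] [ 3.14025973e+00  9.54320280e-04 -3.31709464e-01] [382. 369.] [382. 380.] [384. 287.]
```

View pics/d.png

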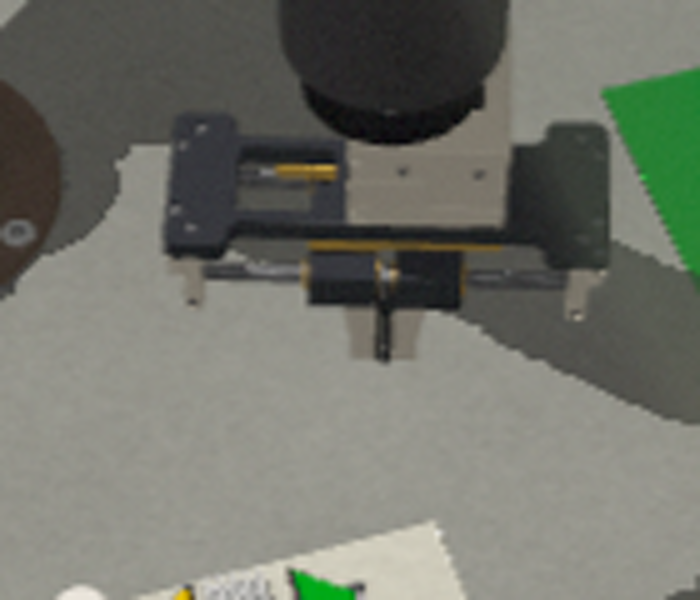

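The closed fingertip shows at (382,358), but it should project to about row 380, so the fingers may be shorter than the nominal value. I'll check that.

```bash
python3 - <<'E'
from h import *
print(arm.finger_overhang)
p,d,K,T=grab("scene"); W=world(d,K,T)
s=arm.get_state();e=np.array(s["eef_pos"])
for v in range(98,118): 
    print(v,[tuple(W[v,u].round(3)) if d[v,u]>0 else 0 for u in(292,296,301)])
E
```

```text
0.008
98 [(np.float64(0.503), np.float64(0.178), np.float64(0.387)), (np.float64(0.475), np.float64(0.196), np.float64(0.351)), (np.float64(0.509), np.float64(0.196), np.float64(0.388))]
99 [(np.float64(0.503), np.float64(0.178), np.float64(0.384)), (np.float64(0.478), np.float64(0.195), np.float64(0.351)), (np.float64(0.508), np.float64(0.197), np.float64(0.383))]
100 [(np.float64(0.503), np.float64(0.178), np.float64(0.38)), (np.float64(0.478), np.float64(0.195), np.float64(0.347)), (np.float64(0.509), np.float64(0.197), np.float64(0.381))]
101 [(np.float64(0.474), np.float64(0.187), np.float64(0.343)), (np.float64(0.478), np.float64(0.195), np.float64(0.345)), (np.float64(0.509), np.float64(0.197), np.float64(0.377))]
102 [(np.float64(0.476), np.float64(0.186), np.float64(0.341)), (np.float64(0.479), np.float64(0.195), np.float64(0.342)), (np.float64(0.482), np.float64(0.206), np.float64(0.342))]
103 [(np.float64(0.477), np.float64(0.186), np.float64(0.34)), (np.float64(0.477), np.float64(0.196), np.float64(0.336)), (np.float64(0.482), np.float64(0.206), np.float64(0.339))]
104 [(
[... 1840 characters left out ...]
at64(0.261), np.float64(0.002)), (np.float64(0.247), np.float64(0.272), np.float64(0.007)), (np.float64(0.247), np.float64(0.289), np.float64(0.002))]
115 [(np.float64(0.244), np.float64(0.259), np.float64(0.004)), (np.float64(0.244), np.float64(0.273), np.float64(-0.002)), (np.float64(0.248), np.float64(0.288), np.float64(-0.001))]
116 [(np.float64(0.243), np.float64(0.26), np.float64(-0.003)), (np.float64(0.246), np.float64(0.272), np.float64(-0.003)), (np.float64(0.254), np.float64(0.287), np.float64(0.001))]
117 [(np.float64(0.247), np.float64(0.258), np.float64(-0.002)), (np.float64(0.257), np.float64(0.269), np.float64(0.005)), (np.float64(0.259), np.float64(0.285), np.float64(0.002))]
```

```bash
python3 -c "
from plan import *
rows([.473,.126,.18],-1.553)"
```

```text
7 [ 0.01428571 -0.         10.        ] [0.0038 0.0098 0.0156]
7 [ 0.01428571 -0.         10.        ] [0.0054 0.009  0.0156]
7 [ 0.01428571 -0.         10.        ] [0.0069 0.0079 0.0156]
7 [ 0.01428571 -0.         10.        ] [0.0082 0.0066 0.0156]
7 [ 0.01428571 -0.         10.        ] [0.0092 0.0051 0.0156]
7 [ 0.01428571 -0.         10.        ] [0.01   0.0034 0.0156]
7 [ 0.01428571 -0.         10.        ] [0.0104 0.0016 0.0156]
```

Call:
move_arm:
  rows: "0 0 10 0.004 0.01 0.0155 0; 0 0 10 0.0055 0.009 0.0155 0; 0 0 10 0.007 0.008 0.0155 0; 0 0 10 0.008 0.0065 0.0155 0; 0 0 10 0.009 0.005 0.0155 0; 0 0 10 0.01 0.0035 0.0155 0; 0 0 10 0.0105 0.0015 0.0155 0; 0 0 0 0 0 0 0"

```text
t: 6.65
eef_pos: [0.4729, 0.1253, 0.1802]
ee_rot: [3.139, -0.001, -1.552]
force: [1.2, -0.3, -0.9]
width: 0.0006
gripper_force: 0.0
```

Call:
move_arm:
  rows: "0 0 0 0 0 0.03 0; 0 0 0 0 0 0.03 0; 0 0 0 0 0 0.025 0; 0 0 0 0 0 0.015 0; 0 0 0 0 0 0.005 0; 0 0 0 0 0 0 0; 0 0 0 0 0 0 0"

```text
t: 7.52
eef_pos: [0.4744, 0.1267, 0.0772]
ee_rot: [-3.14, 0.001, -1.549]
force: [0.4, -0.2, 0.7]
width: 0.0004
gripper_force: 0.0
```

Call:
move_arm:
  rows: "0 0 0 -0.008 0 0 0; 0 0 0 -0.008 0 0 0; 0 0 0 -0.008 0 0 0; 0 0 0 -0.008 0 0 0; 0 0 0 -0.008 0 0 0; 0 0 0 0 0 0 0"

```text
t: 8.28
eef_pos: [0.473, 0.167, 0.0763]
ee_rot: [-3.142, 0.0, -1.549]
force: [0.4, 0.2, -0.8]
width: 0.0006
gripper_force: 0.0
```

```bash
cat > leaf.py <<'E'
from h import *
import sys
p,d,K,T=grab("scene"); W=world(d,K,T); hsv=cv2.cvtColor(p,cv2.COLOR_BGR2HSV)
for nm,lo,hi in(("g",(45,120,40),(75,255,255)),("y",(22,150,100),(35,255,255))):
    m=cv2.inRange(hsv,lo,hi)>0; m&=(d>0)&(abs(W[...,0]-.474)<.035)&(abs(W[...,1])<.3)&(W[...,2]>.065)
    n,l,s,c=cv2.connectedComponentsWithStats(m.astype(np.uint8))
    for i in range(1,n):
        if s[i,4]>15: Q=W[l==i]; print(nm,len(Q),"y",np.percentile(Q[:,1],[3,97]).round(3),"z",np.percentile(Q[:,2],[3,97]).round(3))
cv2.imwrite(f"pics/{sys.argv[1]}.png",cv2.resize(p[90:290,100:370],None,fx=2.9,fy=2.9))
print(arm.get_state()["eef_pos"],arm.get_state()["force"])
E
python3 leaf.py e
```

```text
g 252 y [-0.242 -0.208] z [0.077 0.112]
y 217 y [0.064 0.098] z [0.078 0.114]
y 196 y [-0.066 -0.032] z [0.078 0.113]
[0.4728605  0.16661491 0.07626078] [-0.08513843  0.41222822 -0.26771547]
```

Call:
move_arm:
  rows: "0 0 0 -0.008 0 0 0; 0 0 0 -0.008 0 0 0; 0 0 0 -0.008 0 0 0; 0 0 0 -0.007 0 0 0; 0 0 0 -0.006 0 0 0; 0 0 0 0 0 0 0"

```text
t: 9.07
eef_pos: [0.4721, 0.2036, 0.0763]
ee_rot: [3.142, -0.0, -1.549]
force: [-0.6, -0.2, -0.7]
width: 0.0002
gripper_force: 0.0
```

Call:
move_arm:
  rows: "0 0 0 0.02 0 0 0; 0 0 0 0.02 0 0 0; 0 0 0 0.02 0 0 0; 0 0 0 0.017 0 0 0; 0 0 0 0 0 0 0; 0 0 0 0 0 0 0"

```text
t: 9.82
eef_pos: [0.4741, 0.1262, 0.0765]
ee_rot: [-3.141, 0.0, -1.55]
force: [0.2, -0.1, 0.6]
width: 0.0004
gripper_force: 0.0
```

```bash
python3 leaf.py f
```

```text
g 252 y [-0.242 -0.208] z [0.077 0.113]
y 207 y [0.2   0.232] z [0.079 0.113]
y 206 y [0.064 0.097] z [0.078 0.157]
y 196 y [-0.066 -0.032] z [0.08  0.114]
[0.47406428 0.12642823 0.07646417] [-0.23303807  0.88109435 -0.06831245]
```

View pics/f.png

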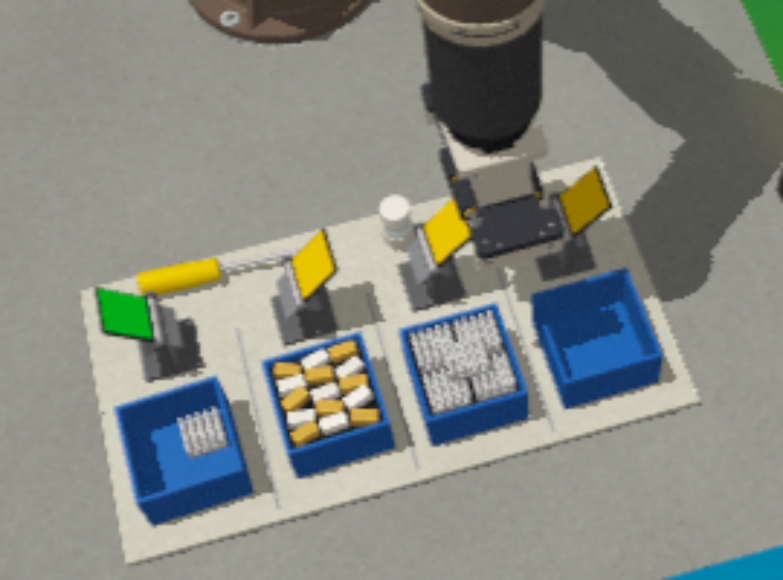

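Tag A (585,200) now lies yellow face up. Next is tag B, pushed to the right.

Call:
move_arm:
  rows: "0 0 0 0.01 0 0 0; 0 0 0 0.008 0 0 0; 0 0 0 0.008 0 0 0; 0 0 0 0.008 0 0 0; 0 0 0 0.008 0 0 0; 0 0 0 0.008 0 0 0; 0 0 0 0.008 0 0 0; 0 0 0 0.008 0 0 0"

```text
t: 10.88
eef_pos: [0.4752, 0.0598, 0.0764]
ee_rot: [3.142, -0.0, -1.549]
force: [-0.4, 0.3, -0.6]
width: 0.0005
gripper_force: 0.0
```

Call:
move_arm:
  rows: "0 0 0 0.008 0 0 0; 0 0 0 0.006 0 0 0; 0 0 0 0 0 0 0; 0 0 0 -0.02 0 0 0; 0 0 0 -0.015 0 -0.02 0; 0 0 0 0 0 -0.04 0; 0 0 0 0 0 -0.03 0; 0 0 0 0 0 0 0"

```text
t: 11.88
eef_pos: [0.4763, 0.0819, 0.1688]
ee_rot: [-3.137, 0.002, -1.549]
force: [1.1, 0.7, -0.4]
width: 0.0005
gripper_force: 0.0
```

```bash
python3 leaf.py g; python3 -c "
from plan import *
rows([.473,-.006,.166],-1.553)"
```

```text
g 183 y [0.022 0.055] z [0.079 0.113]
g 251 y [-0.242 -0.209] z [0.077 0.112]
y 206 y [0.199 0.232] z [0.079 0.113]
y 197 y [-0.066 -0.032] z [0.08  0.114]
[0.47520921 0.08147952 0.16720324] [-0.28337588 -0.81381011 -0.59558611]
2 [-0.05  0.05  0.1 ] [0.0437 0.002  0.0005]
2 [-0.05  0.05  0.1 ] [0.0437 0.002  0.0006]
```

Call:
move_arm:
  rows: "0 0 0 0.044 0.002 0 0; 0 0 0 0.0435 0.002 0 0; 0 0 0 0 0 0 0; 0 0 0 0 0 0.03 0; 0 0 0 0 0 0.03 0; 0 0 0 0 0 0.02 0; 0 0 0 0 0 0.01 0; 0 0 0 0 0 0 0"

```text
t: 12.92
eef_pos: [0.4722, -0.0063, 0.0757]
ee_rot: [3.14, -0.001, -1.549]
force: [0.3, 1.0, 0.4]
width: 0.0005
gripper_force: 0.0
```

Call:
move_arm:
  rows: "0 0 0 0.01 0 0 0; 0 0 0 0.008 0 0 0; 0 0 0 0.008 0 0 0; 0 0 0 0.008 0 0 0; 0 0 0 0.008 0 0 0; 0 0 0 0.008 0 0 0; 0 0 0 0.008 0 0 0; 0 0 0 0.008 0 0 0"

```text
t: 13.92
eef_pos: [0.474, -0.0728, 0.0763]
ee_rot: [3.141, -0.0, -1.549]
force: [1.4, 0.2, -1.0]
width: 0.0003
gripper_force: 0.0
```

Call:
move_arm:
  rows: "0 0 0 0.008 0 0 0; 0 0 0 0.005 0 0 0; 0 0 0 0 0 0 0; 0 0 0 -0.02 0 0 0; 0 0 0 -0.015 0 -0.02 0; 0 0 0 0 0 -0.04 0; 0 0 0 0 0 -0.03 0; 0 0 0 0 0 0 0"

```text
t: 14.92
eef_pos: [0.4752, -0.0501, 0.1688]
ee_rot: [-3.137, 0.001, -1.549]
force: [1.0, 0.1, -0.6]
width: 0.0004
gripper_force: 0.0
```

```bash
python3 leaf.py h; python3 -c "
from plan import *
rows([.475,-.275,.166],-1.553)"
```

```text
g 176 y [0.022 0.055] z [0.079 0.113]
g 197 y [-0.109 -0.074] z [0.077 0.112]
g 251 y [-0.242 -0.208] z [0.077 0.112]
y 207 y [0.2   0.232] z [0.08  0.112]
[ 0.47412895 -0.05019861  0.16722451] [-0.25875455 -1.55019197 -1.24837659]
4 [-0.025  0.     0.05 ] [0.0562 0.001  0.0003]
4 [-0.025  0.     0.05 ] [0.0562 0.0009 0.0003]
4 [-0.025  0.     0.05 ] [0.0562 0.0009 0.0003]
4 [-0.025  0.     0.05 ] [0.0562 0.0008 0.0003]
```

Call:
move_arm:
  rows: "0 0 0 0.056 0.001 0 0; 0 0 0 0.056 0.001 0 0; 0 0 0 0.056 0.001 0 0; 0 0 0 0.056 0.001 0 0; 0 0 0 0 0 0.02 0; 0 0 0 0 0 0.03 0; 0 0 0 0 0 0.03 0; 0 0 0 0 0 0.01 0"

```text
t: 15.98
eef_pos: [0.4723, -0.2741, 0.0736]
ee_rot: [3.137, 0.001, -1.55]
force: [-0.2, 1.0, 0.1]
width: 0.0009
gripper_force: 0.0
```

Call:
move_arm:
  rows: "0 0 0 0 0 0 0; 0 0 0 -0.01 0 0 0; 0 0 0 -0.008 0 0 0; 0 0 0 -0.008 0 0 0; 0 0 0 -0.008 0 0 0; 0 0 0 -0.008 0 0 0; 0 0 0 -0.008 0 0 0; 0 0 0 -0.008 0 0 0"

```text
t: 16.98
eef_pos: [0.4731, -0.2157, 0.0763]
ee_rot: [3.142, 0.0, -1.549]
force: [-0.2, -0.1, 0.0]
width: 0.0005
gripper_force: 0.0
```

Call:
move_arm:
  rows: "0 0 0 -0.008 0 0 0; 0 0 0 -0.008 0 0 0; 0 0 0 -0.008 0 0 0; 0 0 0 0 0 0 0; 0 0 0 0.02 0 0 0; 0 0 0 0.02 0 -0.03 0; 0 0 0 0 0 -0.05 0; 0 0 0 0 0 -0.05 0"

```text
t: 17.98
eef_pos: [0.4731, -0.2323, 0.2076]
ee_rot: [3.141, 0.0, -1.55]
force: [1.1, 0.3, -0.3]
width: 0.0002
gripper_force: 0.0
```

```bash
python3 leaf.py i
```

```text
g 180 y [0.021 0.055] z [0.079 0.112]
g 205 y [-0.108 -0.074] z [0.078 0.113]
y 226 y [0.199 0.233] z [0.078 0.114]
y 172 y [-0.199 -0.167] z [0.079 0.113]
[ 0.47638418 -0.2335937   0.21506027] [ 3.43418913 -0.91524426  7.8229541 ]
```

View pics/i.png

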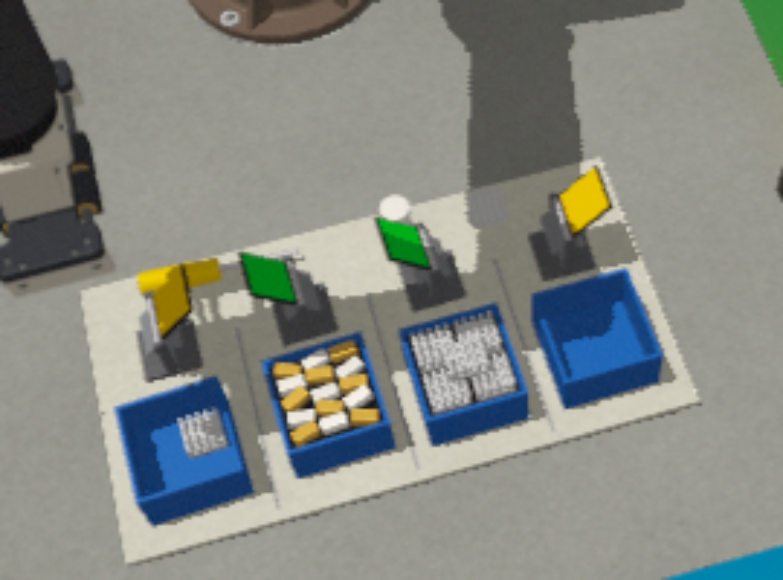

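The picture shows all four tags correct: yellow (168,305), green (268,278), green (403,243), yellow (583,200). The bins and tools are where they were, and the arm is clear.

Call:
move_arm:
  rows: "0 0 0 0 0 0 0; 0 0 0 0 0 0 0; 0 0 0 0 0 0 0"

```text
t: 18.4
eef_pos: [0.4729, -0.232, 0.2052]
ee_rot: [3.139, 0.0, -1.549]
force: [0.3, 0.1, -0.1]
width: 0.0005
gripper_force: 0.0
```

```bash
python3 -c "
from station import arm
print(arm.job_done())"
```

```text
the job is handed in; nothing more can be done
None
```

All four tags were wrong and are now flipped: the two full bins show green and the other two yellow, nothing else looks moved in the last picture, and the job was handed in at about 18 s.

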